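# Spin-check a vial carousel and brake it on its pointer

## Task

Check that the vial carousel runs free and then index it: flick the wheel counter-clockwise (seen from above), no faster than about one turn a second, and let it run on its own, untouched, until the tall index pin has passed the fixed pointer twice. Then, while it is still turning, brake it with a fingertip so that the index pin comes to rest in line with the pointer; it must not come to a stop somewhere else first. Leave the vials seated in the wheel and the glassware around it where it stands, and take the hand away.

Things in the scene. Friction and masses are not known exactly. Their poses are not given: they have to be found in the camera images.
- carousel: the carousel: a flat white plastic wheel (deck) 224 mm in diameter, 12 mm thick, on a low round white housing fixed to the bench. On the deck, on a circle of 92 mm radius, stand five things 72 degrees apart: the index pin and four capped vials. Origin on the axis at bench level, x axis towards the pointer
- hub (a point): point on the wheel's vertical axis at the height of the deck's upper face (70 mm above the bench); does not turn. A hub nut of 28 mm diameter stands 8 mm above the deck here; the deck is bare from 15 to 80 mm from the axis
- index_pin (a point): foot of the index pin's axis, on the deck's upper face, 92 mm from the wheel's axis; turns with the wheel. Plain steel pin, 12 mm in diameter, 50 mm tall above the deck, on a flat dark square foot plate of 26 mm (2 mm thick): slimmer and taller than the vials
- stop_mark (a point): the place where the index pin's axis should come to rest: fixed, at deck height, 92 mm from the wheel's axis, on the line from the axis to the pointer. The pointer is a dark steel tip on a bracket of the housing, just outside the wheel's rim, 12 mm wide and 40 mm long, pointing inwards at the axis; its tip is 23 mm farther out than this point and its top is 64 mm above the bench, lower than the deck
- wheel (a joint): wheel angle in rad, not wrapped, growing counter-clockwise from above; pin in line with the pointer at 0, 6.28, 12.57, ... Starts at rest between 0.5 and 5.8, so the two passes are at 6.28 and 12.57. No stops; about 1.2 kg, 0.009 kg m2, good bearing: flicked to 4 rad/s it coasts some 20 s (slowing by 0.07 to 0.45 rad/s each second); a few newtons of fingertip on the deck stop it in 0.1 to 0.3 s
- vial1 (a joint): lift of glass vial 1 out of its seat in m, 0 = seated (it slides straight up, held down only by its 30 g weight). Vial 20 mm in diameter, 37 mm tall above the deck, black cap; its axis is 92 mm from the wheel's axis, 72 degrees counter-clockwise (seen from above) from the index pin
- vial2 (a joint): lift of glass vial 2 out of its seat in m, 0 = seated (it slides straight up, held down only by its 30 g weight). Vial 20 mm in diameter, 37 mm tall above the deck, black cap; its axis is 92 mm from the wheel's axis, 144 degrees counter-clockwise (seen from above) from the index pin
- vial3 (a joint): lift of glass vial 3 out of its seat in m, 0 = seated (it slides straight up, held down only by its 30 g weight). Vial 20 mm in diameter, 37 mm tall above the deck, black cap; its axis is 92 mm from the wheel's axis, 216 degrees counter-clockwise (seen from above) from the index pin
- vial4 (a joint): lift of glass vial 4 out of its seat in m, 0 = seated (it slides straight up, held down only by its 30 g weight). Vial 20 mm in diameter, 37 mm tall above the deck, black cap; its axis is 92 mm from the wheel's axis, 288 degrees counter-clockwise (seen from above) from the index pin
- conical_flask: bystander, loose: conical glass flask, 72 mm in diameter, 96 mm tall; origin at the centre of its underside
- beaker: bystander, loose: small glass beaker, 56 mm in diameter, 65 mm tall; origin at the centre of its underside
- cork_ring: bystander, loose: cork flask ring, 100 mm outside diameter, 28 mm tall; origin at the centre of its underside

How it is judged:
On the way, in this order (a step that is already met when the one before it is completed fails the run):
1. the wheel runs counter-clockwise on its own, untouched, faster than 0.8 rad/s (velocity of joint wheel above 0.8 rad/s and contact force between the fingers and carousel below 0.05 N), for 0.6 s.
2. the index pin has passed the pointer for the second time, the wheel still turning and untouched (value of joint wheel above 12.57 rad and velocity of joint wheel above 0.1 rad/s and contact force between the fingers and carousel below 0.05 N), for 0.05 s.
3. a finger then touches the wheel to brake it (contact force between the fingers and carousel above 0.2 N).
At the end, for the whole second after the job is handed in: the wheel is at rest (under 0.03 rad/s) after at least two passes, the index pin's axis within 14 mm of the stop mark in line with the pointer (about 9 degrees), all vials seated (within 5 mm), and the bystanders within 20 mm of where they were (horizontal distance between index_pin and stop_mark below 0.014 m and value of joint wheel above 12.57 rad and velocity of joint wheel between -0.03 and 0.03 rad/s and value of joint each of vial1, vial2, vial3, vial4 below 0.005 m and distance of each of conical_flask, beaker, cork_ring from where it was at the start of the episode below 0.02 m); the robot touches nothing.
It fails at once if a finger touches the carousel during the second round, before the index pin has passed the pointer twice (value of joint wheel between 8.2 and 12.57 rad and contact force between the fingers and carousel above 0.2 N).
It fails at once if the wheel turns faster than 7 rad/s (velocity of joint wheel above 7 rad/s).
It fails at once if after the second pass the wheel comes to a stop, braked or by itself, more than 45 mm from the mark (value of joint wheel above 12.57 rad and velocity of joint wheel between -0.01 and 0.01 rad/s and horizontal distance between index_pin and stop_mark above 0.045 m).
It fails at once if a vial is lifted more than 10 mm out of its seat (value of joint any of vial1, vial2, vial3, vial4 above 0.01 m).
It fails at once if a bystander is moved more than 20 mm (distance of any of conical_flask, beaker, cork_ring from where it was at the start of the episode above 0.02 m).
It also fails if it takes over 67 s, if anything falls off the work surface, if the arm or the gripper's body presses on something with over 40 N, if the wrist force passes 120 N, or if a joint passes its speed limit or range.

## Robot

A 7-joint arm with a two-finger parallel gripper is mounted at the origin on the work surface. World frame = base frame: x ahead of the robot, y to its left, z up, the work surface at z = 0. Lengths are in m, angles in rad, forces in N, time in s.
With the tool pointing down it reaches from about 0.4 to 0.85 m from the base axis. Payload 10.4 kg.
Tool frame: the origin (TCP) lies on the mounting face of the last link; the fingertips stand 173 mm ahead of it and the grasp point (between the pads) lies 155 mm ahead of it (manip.tip_extent is the distance from the TCP to the fingertips, in m); z points along the fingers, y is the line along which they close (so a half turn about z gives the same grasp; the last joint's range is limited). The gripper opens to 85 mm and grips with 20 to 120 N. Pads are 22 mm wide; open, the fingers measure 114 mm over their backs; the gripper's body (76 mm by 85 mm) begins 54 mm behind the grasp point. The pads swing forward as they close: fully open they stand 13 mm farther back than shut.
Start: joints at [-1.287, 0.332, -0.065, 1.46, 0.022, 1.35, -0.088], TCP at [0.189, 0.596, 0.405] pointing down, gripper open.
Joint ranges: [-2.6, 2.6], [-0.5, 2.12], [-1.47, 1.34], [0.16, 2.42], [-1.27, 4.41], [0.06, 2.06], [-2.6, 2.6]. Speed limits (rad/s): [2.22, 2.22, 2.79, 2.79, 3.14, 3.14, 3.14].

## Interface

Orientations are given as a unit quaternion [x, y, z, w].
In Python, from workcell import manip gives the robot as it stands.
- The arm moves only by the tool move_arm, never from a script. Its argument "plan" is one flat list of numbers, 7 for each row, row after row: the turn, a rotation vector about the tool's x, y, z in rad, then the shift along the tool's x, y, z in m, then the finger opening in m, from 0 to 0.0854. In form: [ax, ay, az, dx, dy, dz, gripper, ax, ay, az, dx, dy, dz, gripper, ...]. A call has 1 to 12 rows; each row is the pose to reach, as a shift and turn from the pose commanded when the call began, along the tool's axes at that moment; what a row does not reach only later rows make up. A row lasts 1/8 s, in which the tool goes at most 62.5 mm and 10.7 degrees, less where a joint would pass 70% of its speed; a pose out of reach is approached as far as the arm can. A call with a gripper value outside its range is refused whole. The fingers move at their own pace and stop on an object; "squeeze" is the grip in N (left out, the last holds). Time passes only in rows, so rows that repeat a pose let the fingers close. It gives the time, the measured TCP pose, the force, the opening and the grip force at its end, in the units of the state.
- manip.get_obs(): the state, without advancing time (a new reading comes with each control period).
- manip.camera(name): name is "side" or "top" or "wrist"; returns a dict with "color" (480x640x3 uint8, red, green, blue), "fx", "fy", "cx", "cy" (pixels), "cam_to_world" (4x4, takes a point from camera to world coordinates); the wrist camera has in their place "mount" (4x4, takes a point from camera to tool coordinates, whose origin is the TCP and whose axes are the flange's). Camera axes: x right, y down, z forward; pixel columns grow to the right and rows downward; lengths in m; the calibration is good to about 2 mm. A picture is of the moment at which its call begins: read the wrist's pose just before it. There is no depth.
- manip.hand_in(): hands the job in; it is judged then, once.
Trained networks look in a picture, given as the dict that the camera call returned (one of the last four; its "shot" number tells which), for a name from the list of things; names that differ only in an ending like _2 or _b are one class to them, and where a whole thing is asked for, a point or a joint stands for the part that bears it (a point fixed in the world has none). Each returns a list of dicts, best first, with "conf" (0 to 1); they miss things now and then, are a little off and sometimes report something else, mostly with a low value. They report only what shows in the picture. A call takes as long as a camera call.
- manip.look_for(picture, label): "position" ([x, y, z] in m, in the coordinates of the camera as it stood for that picture, good to about 4 mm: the middle of the surface that is visible of it).
- manip.silhouettes(picture, label): "pixels" (480x640 bool, what is visible of it).
- manip.tip_of(picture, label): "position" ([x, y, z] in m, in the coordinates of the camera as it stood for that picture, good to about 4 mm: a listed point, or the origin of a listed thing).
The state is a dict: "clock": time; "joint_pos": joint angles; "joint_velocities": joint speeds; "tau": joint torques, N m; "position": TCP position; "ee_rot": TCP orientation; "ft_force": force on the tool from outside, world axes, zero at the start; "torque": the same for the moment, N m; "grip_width": opening from 0.0 (shut) to 1.0 (fully open); "grasp_force": force on a finger pad.
Only numpy, scipy, OpenCV 4.12 (cv2) and the standard library are available. Lean on these libraries where they do the work, as an engineer would, in place of code of your own. Each camera call takes 0.05 s, during which the arm holds its last target. There are 200 camera calls.

## Working session

There is one attempt and no reset: what is moved stays moved. The work goes in short steps, Python scripts to look and compute and a tool call to move; the robot and the scene stay as the last step left them, time stands still between calls to the robot, and variables do not carry over. Pictures are saved under pics/ and viewed, at most 10 in all, crops included, and the job is handed in when it is done.

Besides the shell and the picture viewer there is one more tool, called after ">>>" as name(argument=value, ...), one argument or row to a line, values as JSON. move_arm: Moves the arm, as the interface text tells. Its arguments: {"type":"object","properties":{"plan":{"type":"array","items":{"type":"number"}},"squeeze":{"type":"number"}},"required":["plan"]}

```bash
mkdir -p pics; cat > h.py <<'E'
from workcell import manip
import numpy as np, cv2
from scipy.spatial.transform import Rotation as R
def w(pic,p): return (pic["cam_to_world"]@np.r_[p,1])[:3]
def save(pic,n): cv2.imwrite(f"pics/{n}.png",pic["color"][:,:,::-1])
E
python3 - <<'E'
from h import *
np.set_printoptions(precision=4,suppress=True)
o=manip.get_obs();print(o["clock"],o["position"],o["ee_rot"],o["grip_width"],manip.tip_extent)
print(R.from_quat(o["ee_rot"]).as_matrix())
for c in("top","side"):
    p=manip.camera(c);save(p,c+"0");print(c,p["cam_to_world"],p["fx"])
    for l in("hub","index_pin","stop_mark","carousel","conical_flask","beaker","cork_ring"):
        for d in manip.tip_of(p,l)[:2]: print(l,round(d["conf"],2),w(p,d["position"]))
E
```

```text
0.0 [0.1887 0.5957 0.4039] [ 0.1528  0.9883 -0.0007 -0.0001] 0.9985252636654091 0.1734
[[-0.9533  0.302  -0.0004]
 [ 0.302   0.9533 -0.0013]
 [-0.0001 -0.0014 -1.    ]]
top [[-0.     -0.99    0.1414  0.4274]
 [-1.     -0.0007 -0.0047  0.0002]
 [ 0.0048 -0.1414 -0.9899  1.1501]
 [ 0.      0.      0.      1.    ]] 556.7780935156658
hub 0.86 [0.5428 0.0712 0.0754]
index_pin 0.9 [0.6297 0.0454 0.0699]
stop_mark 0.59 [ 0.6058 -0.0036  0.0699]
carousel 0.92 [0.5451 0.0673 0.0007]
conical_flask 0.94 [0.4657 0.3676 0.0025]
conical_flask 0.72 [ 0.605  -0.0011  0.0678]
beaker 0.82 [ 0.4904 -0.3698 -0.0016]
beaker 0.71 [0.5438 0.0674 0.0028]
cork_ring 0.77 [0.6797 0.3658 0.0034]
side [[ 0.8384 -0.3661  0.4038  0.1491]
 [-0.5449 -0.58    0.6056 -0.6828]
 [ 0.0125 -0.7277 -0.6857  0.8383]
 [ 0.      0.      0.      1.    ]] 443.98022006786016
hub 0.8 [0.5403 0.0694 0.0669]
index_pin 0.68 [0.6278 0.0375 0.0711]
stop_mark 0.66 [ 0.6013 -0.0042  0.07  ]
carousel 0.68 [0.538  0.0674 0.0006]
conical_flask 0.92 [0.4635 0.3614 0.0017]
conical_flask 0.43 [ 0.6828  0.3635 -0.0025]
cork_ring 0.64 [ 0.6792  0.3678 -0.0039]
```

View pics/top0.png

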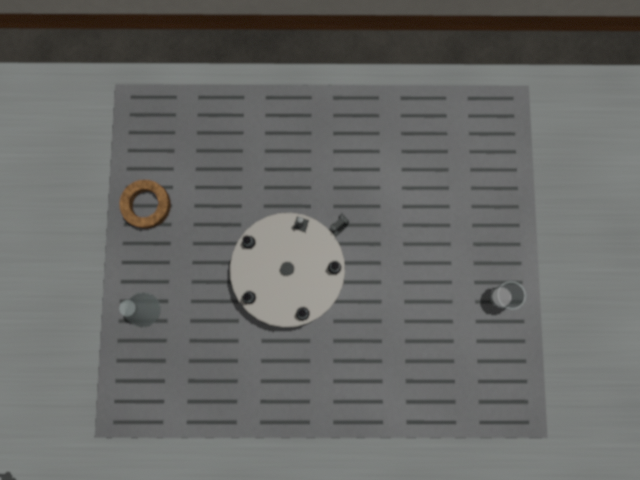

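View pics/side0.png

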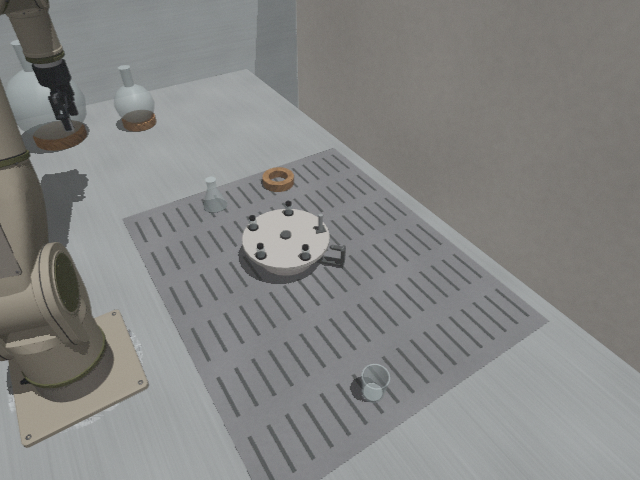

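Top view: hub is at (287,268), pin at (301,224) and pointer at (340,224). That puts the pin about 33° counter-clockwise of the pointer, so the wheel reads about 0.57 rad. The side view agrees, and the flask, cork ring and beaker are all well clear. Next I move above the brake spot on the robot side of the deck.

>>> move_arm(
  plan=[0, 0, -0.307, -0.453, -0.416, 0.104, 0, 0, 0, -0.307, -0.453, -0.416, 0.104, 0, 0, 0, -0.307, -0.453, -0.416, 0.104, 0, 0, 0, -0.307, -0.453, -0.416, 0.104, 0, 0, 0, -0.307, -0.453, -0.416, 0.104, 0, 0, 0, -0.307, -0.453, -0.416, 0.104, 0, 0, 0, -0.307, -0.453, -0.416, 0.104, 0, 0, 0, -0.307, -0.453, -0.416, 0.104, 0, 0, 0, -0.307, -0.453, -0.416, 0.104, 0, 0, 0, -0.307, -0.453, -0.416, 0.104, 0, 0, 0, -0.307, -0.453, -0.416, 0.104, 0, 0, 0, -0.307, -0.453, -0.416, 0.104, 0],
  squeeze=20,
)

```text
clock: 2.3
position: [0.4949, 0.0628, 0.3007]
ee_rot: [-0.0, 1.0, 0.0, -0.0]
ft_force: [-0.3, 0.8, 0.1]
grip_width: 0.005
grasp_force: 0.0
```

>>> move_arm(
  plan=[0, 0, 0, 0, 0, 0.052, 0, 0, 0, 0, 0, 0, 0.052, 0, 0, 0, 0, 0, 0, 0.058, 0, 0, 0, 0, 0, 0, 0.058, 0],
)

```text
clock: 2.8
position: [0.4952, 0.0629, 0.2438]
ee_rot: [-0.0, 1.0, 0.0, 0.001]
ft_force: [-0.2, 0.4, -0.4]
grip_width: -0.001
grasp_force: 0.0
```

```bash
cat >> h.py <<'E'
C=np.array([0.5415,0.069])
def ang(p): return np.degrees(np.arctan2(p[1]-C[1],p[0]-C[0])), np.hypot(p[0]-C[0],p[1]-C[1])
E
python3 - <<'E'
from h import *
for c in("top","side"):
    t=manip.get_obs()["clock"];p=manip.camera(c);save(p,c+"1")
    print(c,t,[(round(d["conf"],2),w(p,d["position"]).round(3),np.round(ang(w(p,d["position"])),3)) for d in manip.tip_of(p,"index_pin")[:2]])
a=cv2.imread("pics/top1.png")[150:390,140:460];b=cv2.imread("pics/side1.png")[120:360,160:480]
cv2.imwrite("pics/c1.png",np.hstack([a,b]))
E
```

```text
top 2.8 [(0.59, array([0.628, 0.047, 0.071]), array([-14.447,   0.09 ]))]
side 2.9 [(0.9, array([0.629, 0.044, 0.074]), array([-16.136,   0.091]))]
```

View pics/c1.png

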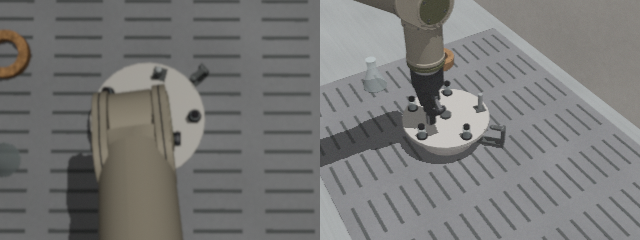

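The crop shows the side camera sees the pin, pointer and fingertip clearly. The top view is half hidden by the forearm. Now I press to learn the contact force.

>>> move_arm(
  plan=[0, 0, 0, 0, 0, 0.002, 0, 0, 0, 0, 0, 0, 0.002, 0],
)

```text
clock: 3.25
position: [0.4953, 0.0625, 0.2434]
ee_rot: [0.0, 1.0, 0.001, 0.0]
ft_force: [-13.7, -2.1, 33.1]
grip_width: -0.004
grasp_force: 16.5
```

>>> move_arm(
  plan=[0, 0, 0, 0, 0, 0.002, 0],
)

```text
clock: 3.38
position: [0.4955, 0.0625, 0.2431]
ee_rot: [0.0, 1.0, 0.001, 0.0]
ft_force: [-30.6, -3.9, 75.7]
grip_width: 0.001
grasp_force: 38.1
```

>>> move_arm(
  plan=[0, 0, 0, 0, 0, -0.065, 0, 0, 0, 0, 0, 0, -0.065, 0, 0, 0, 0, -0.135, -0.058, -0.065, 0, 0, 0, 0, -0.135, -0.058, -0.065, 0, 0, 0, 0, -0.135, -0.058, -0.065, 0, 0, 0, 0, -0.135, -0.058, -0.047, 0, 0, 0, 0, -0.135, -0.058, -0.047, 0, 0, 0, 0, -0.135, -0.058, -0.047, 0],
)

```text
clock: 4.38
position: [0.6291, 0.0052, 0.2856]
ee_rot: [-0.001, 1.0, 0.0, -0.0]
ft_force: [0.2, 0.0, 0.7]
grip_width: 0.004
grasp_force: 0.0
```

```bash
python3 - <<'E'
from h import *
o=manip.get_obs();print(o["clock"],o["position"])
p=manip.camera("side");save(p,"side2")
a=p["color"][150:330,220:420,::-1];cv2.imwrite("pics/c2.png",cv2.resize(a,None,fx=3,fy=3))
print([(round(d["conf"],2),w(p,d["position"]).round(3),np.round(ang(w(p,d["position"])),3)) for d in manip.tip_of(p,"index_pin")[:2]])
E
```

```text
4.375 [0.62914875 0.00524874 0.28556846]
[(0.77, array([0.631, 0.045, 0.071]), array([-14.78 ,   0.092]))]
```

View pics/c2.png

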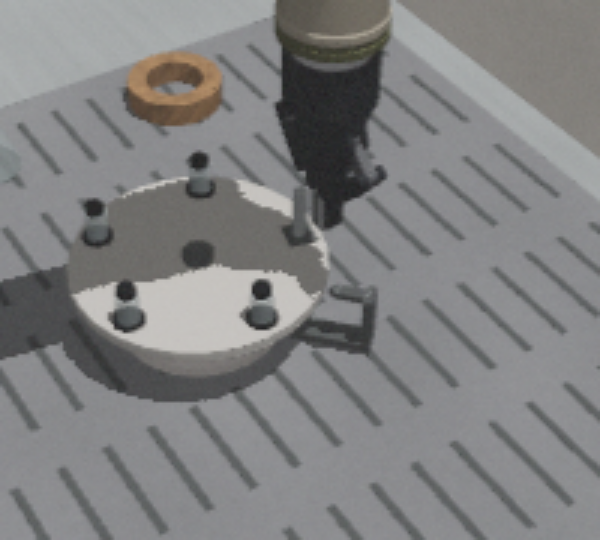

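The fingertip stands just behind the pin on the pointer side, at the height of the pin's top and above the vial caps. Now the flick: speed up along +y, stop, and lift away.

>>> move_arm(
  plan=[0, 0, 0, 0, 0.008, 0, 0, 0, 0, 0, 0, 0.022, 0, 0, 0, 0, 0, 0, 0.048, 0, 0, 0, 0, 0, 0.003, 0.088, 0, 0, 0, 0, 0, 0.003, 0.089, -0.04, 0, 0, 0, 0, 0.003, 0.089, -0.06, 0],
)

```text
clock: 5.22
position: [0.6271, 0.0948, 0.3478]
ee_rot: [-0.001, 1.0, 0.0, 0.001]
ft_force: [-0.6, -0.1, -0.2]
grip_width: -0.002
grasp_force: 0.0
```

```bash
cat > meas.py <<'E'
from h import *
import sys,json
# angle relative to pointer (deg -50), in rad, wrapped to 0..2pi
for i in range(int(sys.argv[1])):
    for c in sys.argv[2].split(","):
        t=manip.get_obs()["clock"];p=manip.camera(c)
        r=[d for d in manip.tip_of(p,"index_pin")[:1]]
        for d in r:
            q=w(p,d["position"]);a,rr=ang(q)
            print(c,round(t,3),round(d["conf"],2),q.round(3),"r",round(rr,3),"phi",round(np.radians(a+50)%(2*np.pi),3))
print("now",manip.get_obs()["clock"])
E
python3 meas.py 4 side
```

```text
side 5.225 0.97 [0.552 0.159 0.074] r 0.09 phi 2.329
side 5.325 0.77 [0.513 0.151 0.074] r 0.086 phi 2.781
side 5.425 0.58 [0.48  0.136 0.072] r 0.091 phi 3.183
side 5.525 0.88 [0.457 0.107 0.074] r 0.093 phi 3.593
now 5.625
```

>>> move_arm(
  plan=[0, 0, 0, 0.0625, -0.015, 0, 0, 0, 0, 0, 0.1245, -0.0305, 0, 0, 0, 0, 0, 0.1245, -0.0305, 0, 0, 0, 0, 0, 0.1245, -0.0305, 0, 0, 0, 0, 0, 0.1245, -0.0305, 0.05, 0, 0, 0, 0, 0.1245, -0.0305, 0.094, 0, 0, 0, 0, 0.1245, -0.0305, 0.094, 0],
)

```text
clock: 6.5
position: [0.5023, 0.063, 0.2491]
ee_rot: [-0.0, 1.0, -0.001, -0.003]
ft_force: [-0.4, 0.2, 0.4]
grip_width: 0.001
grasp_force: 0.0
```

```bash
python3 meas.py 5 side; python3 -c "
from h import *
print(manip.get_obs()['position'])"
```

```text
side 6.5 0.86 [0.633 0.077 0.071] r 0.092 phi 0.96
side 6.6 0.58 [0.623 0.104 0.07 ] r 0.088 phi 1.278
side 6.7 0.92 [0.604 0.132 0.073] r 0.089 phi 1.663
side 6.8 0.69 [0.578 0.147 0.071] r 0.086 phi 2.007
side 6.9 0.8 [0.547 0.157 0.072] r 0.088 phi 2.376
now 7.0
[0.5026248  0.0630068  0.25230642]
```

>>> move_arm(
  plan=[0, 0, 0, 0, 0, 0, 0, 0, 0, 0, 0, 0, 0, 0, 0, 0, 0, 0, 0, 0, 0, 0, 0, 0, 0, 0, 0, 0, 0, 0, 0, 0, 0, 0, 0, 0, 0, 0, 0, 0, 0, 0, 0, 0, 0, 0, 0, 0, 0, 0, 0, 0, 0, 0, 0, 0],
)

```text
clock: 8.0
position: [0.5025, 0.063, 0.2517]
ee_rot: [-0.0, 1.0, 0.0, -0.0]
ft_force: [0.8, 0.5, -1.1]
grip_width: 0.001
grasp_force: 0.0
```

```bash
python3 meas.py 6 side
```

```text
side 8.0 0.96 [ 0.578 -0.017  0.072] r 0.094 phi 5.988
side 8.1 0.85 [ 0.605 -0.003  0.072] r 0.096 phi 0.027
side 8.2 0.71 [0.621 0.023 0.073] r 0.092 phi 0.347
side 8.3 0.56 [0.63  0.048 0.071] r 0.091 phi 0.646
side 8.4 0.67 [0.631 0.075 0.072] r 0.09 phi 0.942
side 8.5 0.84 [0.626 0.103 0.075] r 0.091 phi 1.253
now 8.6
```

```bash
cat > fit.py <<'E'
import numpy as np
from scipy.optimize import curve_fit
d=[(5.225,2.329),(5.325,2.781),(5.425,3.183),(5.525,3.593),(6.5,7.243),(6.6,7.561),(6.7,7.946),(6.8,8.29),(6.9,8.659),(8.0,12.271),(8.1,12.593),(8.2,12.913),(8.3,13.212),(8.4,13.508),(8.5,13.819)]
import sys
for a in sys.argv[1:]:
    x,y=a.split(",");d.append((float(x),float(y)))
t,y=np.array(d).T
def quad(t,a,b,c): return a+b*(t-7)+c*(t-7)**2
def visc(t,a,b,k): return a+b/k*(1-np.exp(-k*(t-7)))
T=np.arange(9,30,.005)
for n,f,p0 in(("quad",quad,(9,3.4,-.2)),("visc",visc,(9,3.4,.1))):
    p,_=curve_fit(f,t,y,p0);yy=f(T,*p)
    print(n,p,"rms",np.std(y-f(t,*p)))
    for m in(18.85,25.13):
        i=np.argmax(yy>m);print(m,T[i] if yy.max()>m else "never","w",(yy[i+1]-yy[i])/.005)
E
python3 fit.py
```

```text
quad [ 8.99383671  3.44909308 -0.15845524] rms 0.017622757274059295
18.85 10.385000000000217 w 2.3755588532978322
25.13 13.810000000000752 w 1.2901404832717844
visc [8.99172486 3.43935589 0.0905596 ] rms 0.016648154224755563
18.85 10.320000000000206 w 2.5456854617623037
25.13 13.110000000000642 w 1.9773126334861502
```

>>> move_arm(
  plan=[0, 0, 0, 0, 0, 0, 0, 0, 0, 0, 0, 0, 0, 0, 0, 0, 0, 0, 0, 0, 0, 0, 0, 0, 0, 0, 0, 0, 0, 0, 0, 0, 0, 0, 0, 0, 0, 0, 0, 0, 0, 0, 0, 0, 0, 0, 0, 0, 0, 0, 0, 0, 0, 0, 0, 0, 0, 0, 0, 0, 0, 0, 0, 0, 0, 0, 0, 0, 0, 0, 0, 0, 0, 0, 0, 0, 0, 0, 0, 0, 0, 0, 0, 0],
)

```text
clock: 10.1
position: [0.5025, 0.063, 0.2517]
ee_rot: [-0.0, 1.0, 0.0, 0.0]
ft_force: [0.2, -0.6, 0.1]
grip_width: -0.001
grasp_force: 0.0
```

```bash
python3 meas.py 7 side
```

```text
side 10.1 0.91 [ 0.553 -0.026  0.07 ] r 0.096 phi 5.706
side 10.2 0.77 [ 0.578 -0.019  0.072] r 0.095 phi 5.977
side 10.3 0.69 [ 0.596 -0.009  0.074] r 0.095 phi 6.192
side 10.4 0.62 [0.612 0.006 0.07 ] r 0.095 phi 0.141
side 10.6 0.57 [0.628 0.046 0.075] r 0.09 phi 0.61
side 10.7 0.76 [0.63  0.071 0.072] r 0.089 phi 0.899
now 10.8
```

```bash
sed -i 's/^import sys$/d+=[(10.1,18.272),(10.2,18.543),(10.3,18.758),(10.4,18.991),(10.6,19.46),(10.7,19.749)]\nimport sys/' fit.py; python3 fit.py
```

```text
quad [ 8.98177833  3.45397806 -0.14869216] rms 0.02074844943195707
18.85 10.34000000000021 w 2.4599709872468623
25.13 13.490000000000702 w 1.5232103916375195
visc [8.9991422  3.43711587 0.09359621] rms 0.020661258653095718
18.85 10.34000000000021 w 2.5137795091147552
25.13 13.185000000000654 w 1.9261172645926194
```

>>> move_arm(
  plan=[0, 0, 0, 0, 0, 0, 0, 0, 0, 0, 0, 0, 0, 0, 0, 0, 0, 0, 0, 0, 0, 0, 0, 0, 0, 0, 0, 0, 0, 0, 0, 0, 0, 0, 0, 0, 0, 0, 0, 0, 0, 0, 0, 0, 0, 0, 0, 0, 0, 0, 0, 0, 0, 0, 0, 0],
)

```text
clock: 11.8
position: [0.5024, 0.063, 0.2517]
ee_rot: [-0.0, 1.0, 0.0, -0.0]
ft_force: [-0.3, 0.5, -0.8]
grip_width: -0.001
grasp_force: 0.0
```

```bash
python3 meas.py 3 side
```

```text
side 11.8 0.97 [0.465 0.117 0.071] r 0.09 phi 3.455
side 11.9 0.74 [0.454 0.101 0.072] r 0.093 phi 3.662
side 12.0 0.63 [0.45  0.084 0.073] r 0.093 phi 3.849
now 12.1
```

>>> move_arm(
  plan=[0, 0, 0, 0, 0, 0.006, 0, 0, 0, 0, 0, 0, 0.006, 0, 0, 0, 0, 0, 0, 0.006, 0],
)

```text
clock: 12.48
position: [0.5024, 0.063, 0.2456]
ee_rot: [-0.0, 1.0, -0.0, -0.0]
ft_force: [0.3, -0.9, -0.2]
grip_width: 0.0
grasp_force: 0.0
```

```bash
python3 meas.py 3 side; python3 fit.py 11.8,22.305 11.9,22.512 12.0,22.699
```

```text
side 12.475 0.76 [0.473 0.002 0.072] r 0.096 phi 4.783
side 12.575 0.94 [ 0.487 -0.009  0.072] r 0.095 phi 4.977
side 12.675 0.61 [ 0.503 -0.02   0.072] r 0.097 phi 5.175
now 12.775
quad [ 8.961771    3.44376757 -0.14038794] rms 0.035322171246002454
18.85 10.325000000000207 w 2.5094858110250584
25.13 13.330000000000677 w 1.6657542759631383
visc [8.99953136 3.43729978 0.09368003] rms 0.02024640483850962
18.85 10.34000000000021 w 2.513209742791389
25.13 13.185000000000654 w 1.92522150396357
```

```bash
python3 meas.py 2 side; python3 fit.py 11.8,22.305 11.9,22.512 12.0,22.699 12.475,23.633 12.575,23.827 12.675,24.025
```

```text
side 12.775 0.97 [ 0.519 -0.025  0.07 ] r 0.096 phi 5.349
side 12.875 0.74 [ 0.536 -0.028  0.073] r 0.098 phi 5.528
now 12.975
quad [ 8.9588967   3.44173589 -0.13930079] rms 0.03401386550009792
18.85 10.320000000000206 w 2.516082141578835
25.13 13.315000000000675 w 1.681670408876812
visc [9.00968416 3.44193658 0.09592015] rms 0.0289137362997407
18.85 10.34500000000021 w 2.4966293524151695
25.13 13.22000000000066 w 1.8949095714589248
```

```bash
python3 -c "
from h import *
p=manip.camera('side');print(manip.get_obs()['clock'])"
```

```text
13.025
```

>>> move_arm(
  plan=[0, 0, 0, 0, 0, 0, 0, 0, 0, 0, 0, 0, 0.005, 0, 0, 0, 0, 0, 0, 0.005, 0, 0, 0, 0, 0, 0, 0.005, 0, 0, 0, 0, 0, 0, 0.005, 0],
)

```text
clock: 13.65
position: [0.5029, 0.0628, 0.2433]
ee_rot: [0.0, 1.0, 0.001, 0.0]
ft_force: [-14.5, -2.9, 38.3]
grip_width: 0.002
grasp_force: 18.9
```

```bash
python3 meas.py 2 side,top; python3 - <<'E'
from h import *
p=manip.camera("side");save(p,"side3")
for d in manip.tip_of(p,"stop_mark")[:1]: print(d["conf"],w(p,d["position"]))
a=p["color"][150:330,220:420,::-1];cv2.imwrite("pics/c3.png",cv2.resize(a,None,fx=3,fy=3))
E
```

```text
side 13.65 0.91 [ 0.588 -0.012  0.07 ] r 0.093 phi 6.1
top 13.75 0.75 [ 0.588 -0.006  0.069] r 0.089 phi 6.14
side 13.85 0.92 [ 0.59  -0.011  0.073] r 0.093 phi 6.129
top 13.95 0.85 [ 0.59  -0.006  0.074] r 0.089 phi 6.155
now 14.05
0.77 [ 0.60125958 -0.00511087  0.06695506]
```

View pics/c3.png

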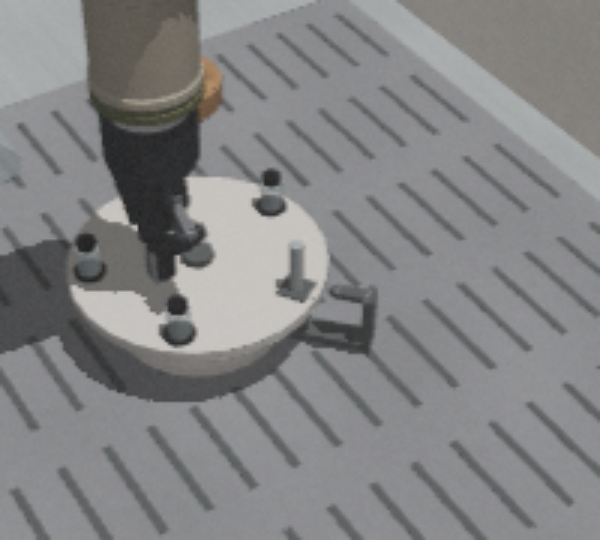

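The crop shows the pin at (296,270), stopped about 9° short of the pointer line. That is inside the fail limit but at the edge of tolerance. I drag the deck a little further with the finger still pressed.

>>> move_arm(
  plan=[0, 0, 0, 0, -0.002, 0, 0, 0, 0, 0, 0, -0.004, 0, 0, 0, 0, 0, 0, -0.006, 0, 0, 0, 0, 0, 0, -0.006, 0, 0, 0, 0, 0, 0, -0.006, 0, 0],
)

```text
clock: 14.78
position: [0.5042, 0.0574, 0.2434]
ee_rot: [-0.0, 1.0, 0.001, 0.003]
ft_force: [-2.6, 0.8, 25.2]
grip_width: -0.005
grasp_force: 12.2
```

```bash
python3 meas.py 2 side,top; python3 - <<'E'
from h import *
for c in("side","top"):
    p=manip.camera(c)
    for d in manip.tip_of(p,"stop_mark")[:1]: print(c,d["conf"],w(p,d["position"]))
E
```

```text
top 14.875 0.95 [0.6   0.001 0.073] r 0.09 phi 0.016
side 14.975 0.96 [ 0.6   -0.006  0.074] r 0.095 phi 6.242
now 15.175
side 0.96 [ 0.60061738 -0.00313454  0.06817641]
top 0.91 [6.05849740e-01 4.30647917e-05 6.82655558e-02]
```

>>> move_arm(
  plan=[0, 0, 0, 0, -0.0015, 0, 0, 0, 0, 0, 0, -0.0015, 0, 0, 0, 0, 0, 0, -0.0015, 0, 0, 0, 0, 0, 0, -0.0015, -0.01, 0, 0, 0, 0, 0, -0.0015, -0.06, 0, 0, 0, 0, 0, -0.0015, -0.12, 0, 0, 0, 0, 0.05, -0.0015, -0.16, 0, 0, 0, 0, 0.05, -0.0015, -0.16, 0, 0, 0, 0, 0.05, -0.0015, -0.16, 0],
)

```text
clock: 16.5
position: [0.4524, 0.0555, 0.4003]
ee_rot: [-0.0, 1.0, 0.0, -0.0]
ft_force: [-0.6, -0.3, -1.1]
grip_width: 0.001
grasp_force: 0.0
```

```bash
python3 meas.py 2 side,top; python3 - <<'E'
from h import *
for c in("side","top"):
    p=manip.camera(c);save(p,c+"4")
    for d in manip.tip_of(p,"stop_mark")[:1]: print(c,d["conf"],w(p,d["position"]))
a=cv2.imread("pics/top4.png")[180:340,200:400];b=cv2.imread("pics/side4.png")[150:310,220:420]
cv2.imwrite("pics/c4.png",cv2.resize(np.hstack([a,b]),None,fx=2,fy=2))
E
```

```text
side 16.5 0.59 [ 0.605 -0.004  0.073] r 0.097 phi 0.014
top 16.6 0.93 [0.602 0.002 0.07 ] r 0.09 phi 0.037
side 16.7 0.82 [ 0.604 -0.003  0.075] r 0.095 phi 0.021
top 16.8 0.97 [0.605 0.005 0.07 ] r 0.091 phi 0.085
now 16.9
side 0.94 [ 6.03932976e-01 -2.31614235e-04  6.83173509e-02]
top 0.68 [ 0.60505788 -0.0010439   0.07098612]
```

View pics/c4.png

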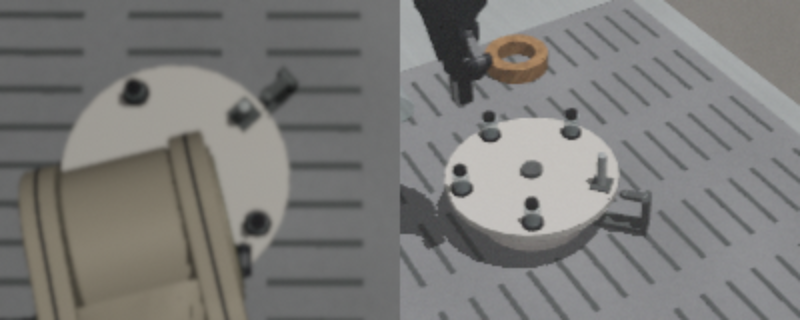

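The pin at (243,115) and the pointer at (283,90) are in line through the hub, and the vials are seated. I check for drift, then hand in.

>>> move_arm(
  plan=[0, 0, 0, 0, 0, 0, 0, 0, 0, 0, 0, 0, 0, 0, 0, 0, 0, 0, 0, 0, 0, 0, 0, 0, 0, 0, 0, 0, 0, 0, 0, 0, 0, 0, 0, 0, 0, 0, 0, 0, 0, 0, 0, 0, 0, 0, 0, 0, 0, 0, 0, 0, 0, 0, 0, 0],
)

```text
clock: 18.1
position: [0.4525, 0.0554, 0.4007]
ee_rot: [-0.0, 1.0, 0.0, 0.0]
ft_force: [0.7, 0.4, 0.2]
grip_width: 0.0
grasp_force: 0.0
```

```bash
python3 meas.py 2 side,top
```

```text
side 18.1 0.86 [ 0.604 -0.002  0.073] r 0.094 phi 0.021
top 18.2 0.97 [0.603 0.005 0.072] r 0.089 phi 0.068
top 18.4 0.93 [0.603 0.002 0.07 ] r 0.091 phi 0.046
now 18.5
```

```bash
python3 -c "
from workcell import manip
print(manip.hand_in())"
```

```text
the job is handed in; nothing more can be done
None
```

I handed the job in: the wheel, flicked to about 4.2 rad/s, ran untouched past the pointer three times and was braked on the fourth; it first stopped about 14 mm short, so I dragged it with the finger still pressed until the pin stood in line (within about 6 mm by camera), at rest with vials seated and the hand clear, but I didn't re-measure the glassware and `hand_in()` returned no verdict.

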